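# Hang the watch-case rack in the ultrasonic cleaner and close it

## Task

Load the empty ultrasonic cleaner: pick up the steel rack of watch cases by its blue handle and hang it over the middle of the bar that runs across the tank, one side of the rack on each side of the bar, so that it hangs freely, clear of the tank's walls and floor. Let go of it, then close the cleaner's lid fully. Leave the other things on the desk where they are.

Things in the scene. Friction and masses are not known exactly. Their poses are not given: they have to be found in the camera images.
- cleaner: benchtop ultrasonic cleaner, white housing, fixed, 180 (its x) x 130 (y) x 140 mm high, open at the top. Origin under its centre at desk height; the panel with two black knobs faces its -x (the robot), the lid hinges along its left (+y) edge. Inside, the steel tank is 160 (x) x 110 (y) mm, its floor 30 mm above the desk. Turned up to 0.15 rad from square
- hang_bar: round steel bar, 12 mm in diameter, fixed across the tank from the front wall to the back wall (160 mm, along the cleaner's x). Origin at the middle of its axis, 121 mm above the desk, 19 mm below the tank's rim, midway between the side walls; its own y axis runs along the bar, its own x axis points to the hinge side
- lid_hinge (a point): middle of the lid's hinge line, on the left rim of the cleaner: 69 mm to +y of the cleaner's centre, 141 mm above the desk; the hinge line runs along the cleaner's x, parallel to the bar
- lid (a joint): lid angle, rad: 0 closed, flat on the rim; starts open at 1.5 to 1.75, about upright or leaning back to the left (stop at 1.9). Stiff hinge: it stays where it is left; about 2 to 6 N at its free edge moves it. White frame with a clear pane, 136 mm from hinge to free edge, 180 mm wide, its flat top 185 mm above the desk when closed; a black tab stands out 15 mm from the free edge
- lid_press (a point): point on the lid's outer face (44 mm from its rim plane; on the left, +y side while it stands open, facing up when closed), at mid width, 105 mm from the hinge line, on the white frame near the free edge. Moves with the lid. Pushing here, first from the left to the right, then from above, closes it. The open lid's top edge with tab is about 0.29 m above the desk
- rack: loose steel rack with four watch cases, 0.2 to 0.4 kg, standing on its feet: a ridge 100 mm long along its y, two sides splayed like a tent, 66 mm wide at the feet (80 mm over the cases), 128 mm high. Origin under its centre, z up; front and back alike. Under the ridge a channel 16 mm wide along y, roof 85 mm above the feet, fits down over the bar; the splayed sides lead it on
- rack_grip (a point): middle of the rack's blue handle, 121.5 mm above its feet: a bar 46 mm long along the rack's x (across the ridge), 12 mm thick (along its y), 14 mm high, on a slim stem in the middle; 25 mm of free space under it down to the ridge
- rack_saddle (a point): point in the rack's channel 79 mm above its feet, where the bar's axis lies when the rack hangs fully down on it
- tape_reel: bystander: wound reel of yellow tape, 80 mm across, 48 mm high; origin at the centre of its underside. Above and beyond it a lamp hood overhangs the desk at 0.53 m height (x over 0.56, y below 0.05)
- blower: bystander: red rubber dust blower, 103 x 51 x 51 mm; origin under its middle
- battery_tester: bystander: black tester box, 47 x 62 x 42 mm; origin under its middle. Left of the cleaner, off this desk, stands a blue machine: its round foot (y over 0.18) is 0.14 m high, its column (y over 0.27) 0.48 m
- tweezers: bystander: steel tweezers lying flat at the desk's right edge, 121 x 12 x 8 mm; origin under their middle. Just right of them (y = -0.31, from x = 0.29 back) stands an upright panel 0.46 m high with a rack of pliers on top: keep the arm clear of it, go round its near end or well over it
- strap_spool: bystander: small round tin with a dark lid, 50 mm across, 20 mm high; origin under its middle

How it is judged (in metres and radians):
On the way, in this order (a step that is already met when the one before it is completed fails the run):
1. the rack hangs on the bar, released, with the lid still open (contact force between rack and hang_bar above 0.8 N and horizontal distance between rack_saddle and hang_bar below 0.028 m and z of rack_saddle in the frame of hang_bar between -0.006 and 0.006 m and contact force between rack and the fingers below 0.1 N and value of joint lid above 0.8 rad), for 0.3 s.
2. the lid is closed over the hanging rack (value of joint lid below 0.05 rad), for 0.2 s.
At the end, for the whole second after the job is handed in: The lid is shut to within 0.05 rad; the rack is at rest and borne by the bar, the bar home in its channel (within 6 mm in height), upright within 0.15 rad, in line with the bar within 0.2 rad and within 28 mm of the bar's middle (so that it clears the walls) (value of joint lid below 0.05 rad and contact force between rack and hang_bar above 0.8 N and horizontal distance between rack_saddle and hang_bar below 0.028 m and z of rack_saddle in the frame of hang_bar between -0.006 and 0.006 m and angle between rack's own z axis and vertical below 0.15 rad and angle between the y axis of rack and the y axis of hang_bar, either way round below 0.2 rad and linear speed of rack below 0.03 m/s); the robot touches nothing.
It fails at once if a bystander is pushed more than 30 mm from its place (distance of any of tape_reel, blower, battery_tester, tweezers, strap_spool from where it was at the start of the episode above 0.03 m).
It also fails if it takes over 51 s, if anything falls off the work surface, if the arm or the gripper's body presses on something with over 40 N, if the wrist force passes 120 N, or if a joint passes its speed limit or range.

## Robot

A 6-joint arm with a two-finger parallel gripper is mounted at the origin on a cart in front of the work surface, level with it; the furniture and walls round the work are solid. World frame = base frame: x ahead of the robot, y to its left, z up, the work surface at z = 0. Lengths are in m, angles in degrees, forces in N, time in s.
With the tool pointing down it reaches from about 0.3 to 0.75 m from the base axis. Payload 8.5 kg.
Tool frame: the origin (TCP) lies midway between the tips of the shut fingers; the grasp point (between the pads) lies 19 mm behind it; z points along the fingers, y is the line along which they close (so a half turn about z gives the same grasp; the last joint's range is limited). The gripper opens to 85 mm and grips with 20 to 120 N. Pads are 22 mm wide; open, the fingers measure 114 mm over their backs; the gripper's body (76 mm by 85 mm) begins 54 mm behind the grasp point. The pads swing forward as they close: fully open they stand 13 mm farther back than shut.
Start: joints at [-79.601, 21.807, 74.336, -0, 83.858, -12.336], TCP at [0.213, -0.507, 0.231] pointing down, gripper open.
Joint ranges: [-178.18, 178.18], [-50.72, 133.34], [12.68, 142.11], [-81.47, 261.47], [9.98, 163.14], [-165.26, 165.26]. Speed limits (degrees/s): [136.94, 136.94, 180, 180, 180, 180].

## Interface

Orientations are given as a 3x3 rotation matrix whose columns are the frame's x, y, z axes.
In Python, from rig import monitor, optics, close_job, models gives the robot as it stands.
- The arm moves only by the tool step_arm, never from a script. Its arguments are lists of equal length, an entry for each row: "fingers": the closure, from -1 (fully open) to 1 (shut); "travel": the shift along the tool's x, y, z scaled (see below), a list of three; "twist": the turn about the tool's z scaled (see below). In form: {"fingers": [fingers, ...], "travel": [[tx, ty, tz], ...], "twist": [twist, ...]}. A call has 1 to 10 rows; each row shifts and turns the commanded pose from where the row before left it, along the tool's axes as they then stand; what a row does not reach is not made up. The controller multiplies each number of a shift by 100 mm and each number of a turn by pi rad. A row lasts 1/8 s, in which the tool goes at most 62.5 mm and 10.7 degrees, less where a joint would pass 70% of its speed; a pose out of reach is approached as far as the arm can. A call with a number of a shift or a turn outside -1 to 1 is refused whole. A call with a gripper value outside its range is refused whole. The fingers move at their own pace and stop on an object; "force" is the grip in N (left out, the last holds). Time passes only in rows, so rows that do not move let the fingers close. It gives the time, the measured TCP pose, the force, the opening and the grip force at its end, in the units of the state.
- monitor.observe(): the state, without advancing time (a new reading comes with each control period).
- optics.get_image(name): name is "scene" or "side" or "wrist"; returns (picture, depth): 384x512x3 uint8, blue, green, red; 384x512 float32, m along the optical axis (not along the pixel's ray), 0 where there is no reading.
- optics.get_calibration(name): a dict with "vertical_fov" (degrees; the focal length in pixels is half the picture's height over the tangent of half this angle, whatever the lens; pixels are square), "cx", "cy" (the principal point, pixels), "world_from_camera" (4x4, takes a point from camera to world coordinates). Camera axes: x right, y up, looking along -z (the intrinsics and any distortion apply to the point x, -y, -z); pixel columns grow to the right and rows downward; lengths in m; the calibration is good to about 2 mm. A picture is of the moment at which its call begins: read the wrist's pose just before it. get_calibration takes no time and is no camera call; for the wrist camera it gives the pose at the moment of the call.
- close_job(): hands the job in; it is judged then, once.
Trained networks look in the newest picture that a camera, given by its name, has taken for a name from the list of things; names that differ only in an ending like _2 or _b are one class to them, and where a whole thing is asked for, a point or a joint stands for the part that bears it (a point fixed in the world has none). Each returns a list of dicts, best first, with "confidence" (0 to 1); they miss things now and then, are a little off and sometimes report something else, mostly with a low value. They report only what shows in the picture. A call takes as long as a camera call.
- models.trace(camera, query): "mask" (384x512 bool, what is visible of it) and "point" ([column, row] in pixels, amid what is visible of it).
- models.landmark_of(camera, query): "point" ([column, row] in pixels: a listed point, or the origin of a listed thing).
The state is a dict: "time_s": time; "q": joint angles; "qvel": joint speeds; "joint_efforts": joint torques, N m; "position": TCP position; "tool_rot": TCP orientation; "ft_force": force on the tool from outside, world axes, zero at the start; "wrist_torque": the same for the moment, N m; "grip_width": finger opening in m; "gripper_force": force on a finger pad.
Only numpy, scipy, OpenCV 4.12 (cv2) and the standard library are available. Lean on these libraries where they do the work, as an engineer would, in place of code of your own. Each camera call takes 0.05 s, during which the arm holds its last target. There are 200 camera calls.

## Working session

There is one attempt and no reset: what is moved stays moved. The work goes in short steps, Python scripts to look and compute and a tool call to move; the robot and the scene stay as the last step left them, time stands still between calls to the robot, and variables do not carry over. Pictures are saved under pics/ and viewed, at most 10 in all, crops included, and the job is handed in when it is done.

Besides the shell and the picture viewer there is one more tool, called after "Call:" as name(argument=value, ...), one argument or row to a line, values as JSON. step_arm: Moves the arm, as the interface text tells. Its arguments: {"type":"object","properties":{"fingers":{"type":"array","items":{"type":"number"}},"travel":{"type":"array","items":{"type":"array","items":{"type":"number"}}},"twist":{"type":"array","items":{"type":"number"}},"force":{"type":"number"}},"required":["fingers","travel","twist"]}

```bash
mkdir -p pics
cat > h.py <<'E'
import numpy as np, cv2
from rig import monitor, optics, close_job, models
def cal(n):
    c=optics.get_calibration(n); f=192/np.tan(np.radians(c["vertical_fov"])/2)
    return f,c["cx"],c["cy"],np.array(c["world_from_camera"]),c
def ray(n,p,C=None):
    f,cx,cy,T,_=C or cal(n)
    d=np.array([(p[0]-cx)/f,-(p[1]-cy)/f,-1.]); return T[:3,3],T[:3,:3]@d
def atz(n,p,z,C=None):
    o,d=ray(n,p,C); return o+d*(z-o[2])/d[2]
def cloud(n,dep,C=None):
    f,cx,cy,T,_=C or cal(n); v,u=np.mgrid[:384,:512]
    P=np.stack([(u-cx)/f*dep,-(v-cy)/f*dep,-dep],-1)
    return P@T[:3,:3].T+T[:3,3]
def tri(rs):
    A=np.zeros((3,3));b=np.zeros(3)
    for o,d in rs:
        d=d/np.linalg.norm(d);M=np.eye(3)-np.outer(d,d);A+=M;b+=M@o
    return np.linalg.solve(A,b)
E
cat > a.py <<'E'
from h import *
np.set_printoptions(precision=3,suppress=True)
s=monitor.observe();print(s["time_s"],s["position"],s["tool_rot"],s["grip_width"])
ims=[]
for n in ("scene","side"):
    C=cal(n);print(n,C[4].keys(),C[0],C[1],C[2],C[3][:3,3],-C[3][:3,2])
    im,d=optics.get_image(n);ims.append(im)
    np.save(n+".npy",d)
    P=cloud(n,d,C)
    for q in ("rack_grip","rack_saddle","hang_bar","lid_hinge","lid_press","rack","cleaner"):
        r=models.landmark_of(n,q)[:2]
        for x in r:
            u,v=np.round(x["point"]).astype(int); print(q,round(x["confidence"],2),x["point"],P[min(max(v,0),383),min(max(u,0),511)])
cv2.imwrite("pics/a.png",cv2.resize(np.vstack(ims),None,fx=.78,fy=.78) if 0 else ims[0]);cv2.imwrite("pics/b.png",ims[1])
E
python3 a.py
```

```text
0.0 [ 0.213 -0.507  0.231] [[ 0.922  0.386 -0.   ]
 [ 0.386 -0.922  0.001]
 [ 0.    -0.001 -1.   ]] 0.0856236072109548
scene dict_keys(['vertical_fov', 'cx', 'cy', 'world_from_camera']) 460.621270793761 256.02787122535835 184.20722284578625 [1.353 0.343 0.783] [-0.708 -0.381 -0.595]
side dict_keys(['vertical_fov', 'cx', 'cy', 'world_from_camera']) 393.88963424924134 254.16638191837947 193.98887647624363 [0.423 0.47  1.012] [ 0.169 -0.506 -0.846]
rack_grip 0.61 [320.8, 170.1] [ 0.45  -0.196  0.123]
rack_saddle 0.67 [321.5, 179.9] [ 0.44  -0.187  0.092]
lid_hinge 0.65 [274.1, 236.7] [0.423 0.47  1.012]
lid_press 0.65 [267.3, 232.1] [0.518 0.093 0.243]
rack 0.66 [310.5, 193.1] [ 0.463 -0.163  0.048]
cleaner 0.56 [279.6, 236.7] [0.489 0.092 0.235]
```

View pics/a.png

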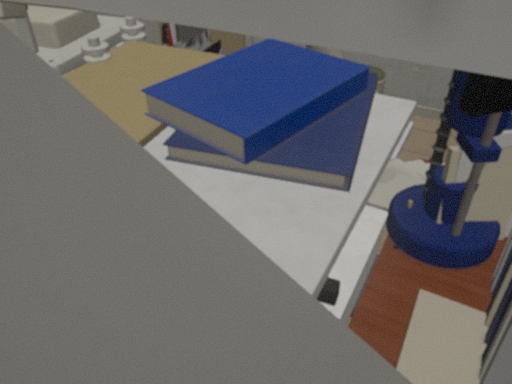

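View pics/b.png

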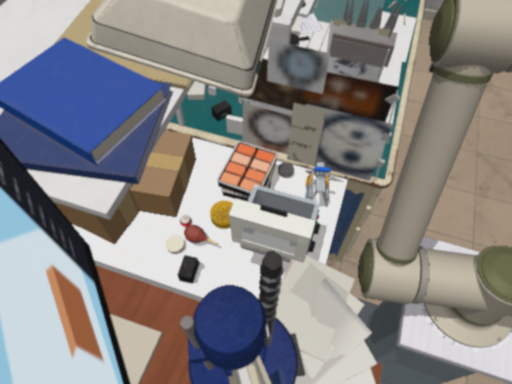

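The scene camera is blocked by a surface. The side view shows the cleaner at (275,225) with its lid open, the rack at (320,180) and the reel at (222,213). I'll go over with the wrist camera, round the near end of the panel.

Call:
step_arm(
  fingers=[-1,-1,-1,-1,-1,-1,-1,-1,-1,-1],
  travel=[
    [-0.03,-0.25,-0.3],
    [-0.03,-0.25,-0.3],
    [-0.03,-0.25,-0.3],
    [-0.03,-0.25,-0.3],
    [0.24,-0.4,-0.23],
    [0.24,-0.4,-0.23],
    [0.24,-0.4,-0.23],
    [0.53,-0.25,-0.1],
    [0.53,-0.25,-0.1],
    [0.53,-0.25,-0.1],
  ],
  twist=[0,0,0,0,0,0,0,0,0,0],
)

```text
time_s: 2.05
position: [0.3012, -0.1488, 0.4509]
tool_rot: [[0.923, 0.386, 0.001], [0.386, -0.923, -0.001], [0.0, 0.001, -1.0]]
ft_force: [0.0, -0.6, -0.3]
grip_width: 0.0855
gripper_force: 0.0
```

```bash
cat > w.py <<'E'
from h import *
import sys,pickle,os
np.set_printoptions(precision=3,suppress=True)
s=monitor.observe();print(s["time_s"],s["position"],s["tool_rot"][0],s["ft_force"])
n="wrist";C=cal(n);im,d=optics.get_image(n)
print("cam",C[0],C[3][:3,3],-C[3][:3,2])
P=cloud(n,d,C);R=pickle.load(open("r.pkl","rb")) if os.path.exists("r.pkl") else []
o={"C":C,"im":im,"d":d,"lm":{}}
for q in sys.argv[2:]:
    for x in models.landmark_of(n,q)[:1]:
        u,v=np.clip(np.round(x["point"]).astype(int),0,[511,383]); print(q,round(x["confidence"],2),x["point"],P[v,u])
        o["lm"][q]=(x["point"],x["confidence"])
R.append(o);pickle.dump(R,open("r.pkl","wb"))
cv2.imwrite(f"pics/{sys.argv[1]}.png",im)
E
python3 w.py w1 rack_grip rack_saddle hang_bar lid_hinge lid_press rack cleaner
```

```text
2.05 [ 0.301 -0.149  0.451] [0.923 0.386 0.001] [ 0.02  -0.615 -0.251]
cam 307.46116749450465 [ 0.364 -0.123  0.594] [-0.249 -0.105 -0.963]
rack_grip 0.76 [325.9, 70.9] [ 0.45  -0.201  0.128]
rack_saddle 0.75 [317.1, 73.8] [ 0.447 -0.196  0.093]
rack 0.64 [308.7, 78.6] [ 0.436 -0.189  0.089]
cleaner 0.47 [340.9, 97.1] [ 0.443 -0.268  0.002]
```

View pics/w1.png

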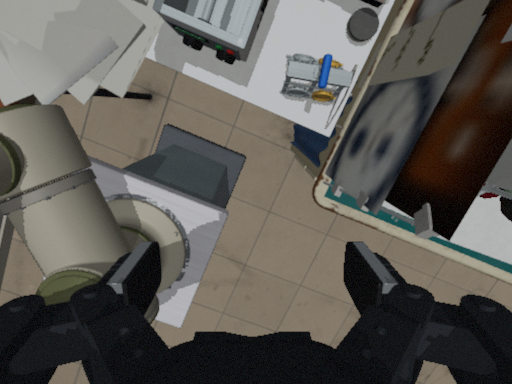

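Call:
step_arm(
  fingers=[-1,-1,-1,-1],
  travel=[
    [0.39,-0.08,0.1],
    [0.39,-0.08,0.1],
    [0.39,-0.08,0.1],
    [0,0,0],
  ],
  twist=[0,0,0,0],
)

```text
time_s: 2.95
position: [0.3999, -0.0835, 0.419]
tool_rot: [[0.922, 0.387, -0.003], [0.387, -0.922, 0.002], [-0.002, -0.002, -1.0]]
ft_force: [-0.5, -0.7, 0.5]
grip_width: 0.0858
gripper_force: 0.0
```

```bash
python3 w.py w2 rack_grip rack_saddle hang_bar lid_hinge lid_press rack cleaner
```

```text
2.95 [ 0.4   -0.083  0.419] [ 0.922  0.387 -0.003] [-0.451 -0.738  0.47 ]
cam 307.46116749450465 [ 0.463 -0.058  0.562] [-0.252 -0.103 -0.962]
rack_grip 0.56 [341.1, 155.9] [ 0.449 -0.199  0.129]
rack_saddle 0.66 [334.4, 150.0] [ 0.452 -0.197  0.092]
hang_bar 0.73 [241.8, 53.4] [ 0.519 -0.019  0.126]
lid_hinge 0.82 [189.3, 30.3] [0.534 0.086 0.001]
rack 0.73 [321.7, 144.6] [ 0.451 -0.178  0.089]
cleaner 0.57 [244.4, 66.4] [ 0.515 -0.021  0.029]
```

View pics/w2.png

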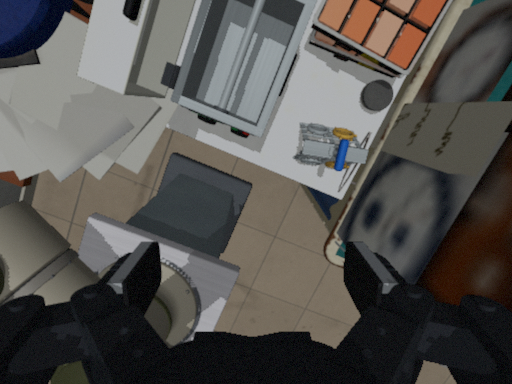

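Rack handle blue bar at (341,155), bar across the tank from (222,100) to (262,5), open lid at (150,45) with its tab at (170,75). I'll measure directions and positions from depth.

```bash
cat > m.py <<'E'
from h import *
import pickle
np.set_printoptions(precision=4,suppress=True)
R=pickle.load(open("r.pkl","rb"))
def line(X):
    c=X.mean(0);w=np.linalg.svd(X-c,full_matrices=0)[2][0];t=(X-c)@w
    return c,w,(c+w*t.min()+c+w*t.max())/2,np.ptp(t),np.degrees(np.arctan2(w[1],w[0]))
for o in R:
    P=cloud("wrist",o["d"],o["C"]);im=o["im"].astype(int)
    b=(im[...,0]>im[...,2]+60)&(P[...,2]>.112)&(P[...,2]<.14)&(np.hypot(P[...,0]-.45,P[...,1]+.2)<.05)
    X=P[b];print("handle n",b.sum(),X[:,2].mean(),*line(X[:,:2])[2:])
    m=(P[...,2]>.085)&(P[...,2]<.1)&(np.hypot(P[...,0]-.45,P[...,1]+.2)<.08)
    X=P[m]; print("ridge",m.sum(),*line(X[:,:2])[2:] if m.sum()>10 else "")
    a=np.array([.519,-.019]);
    m=(P[...,2]>.112)&(P[...,2]<.135)&(np.hypot(P[...,0]-a[0],P[...,1]-a[1])<.06)
    X=P[m]; 
    if m.sum()>20: print("bar",m.sum(),X[:,2].max(),*line(X[:,:2])[2:],line(X[:,:2])[0])
    m=(P[...,2]>.13)&(P[...,2]<.15)&(np.hypot(P[...,0]-a[0],P[...,1]-a[1])<.13)
    X=P[m]; 
    if m.sum()>20: print("rim",m.sum(),cv2.minAreaRect(X[:,:2].astype(np.float32)))
    m=(P[...,2]>.2)&(P[...,2]<.32)&(P[...,1]>-0.0)&(P[...,1]<.2)
    X=P[m]
    if m.sum()>20: print("lid",X.min(0),X.max(0))
ra=[ray("wrist",o["lm"]["rack_grip"][0],o["C"]) for o in R if "rack_grip" in o["lm"]]
print("tri grip",tri(ra))
o=R[-1]
for q,z in(("hang_bar",.121),("lid_hinge",.141),("rack_saddle",.079)):print(q,atz("wrist",o["lm"][q][0],z,o["C"]))
d=np.load("side.npy");P=cloud("side",d)
m=(P[...,2]>.2)&(P[...,2]<.31)&(P[...,0]>.38)&(P[...,0]<.68)&(P[...,1]>0)&(P[...,1]<.2)
X=P[m];print("side lid",m.sum(),X.min(0),X.max(0))
A=np.c_[X[:,0],X[:,2],np.ones(len(X))]
for lo in(.2,.22,.24,.26,.28):
    Y=X[(X[:,2]>lo)&(X[:,2]<lo+.02)]
    if len(Y)>5:print(lo,len(Y),Y.mean(0),np.percentile(Y,[2,98],axis=0).ravel())
E
python3 m.py
```

```text
handle n 261 0.12780003898894768 [ 0.4494 -0.1995] 0.0442545894756336 -166.82557215636385
ridge 855 [ 0.4499 -0.1995] 0.09987934524482099 -76.47424727439194
bar 90 0.12866939397649596 [ 0.4658 -0.0192] 0.017518299260317654 146.20946623873462 [ 0.4651 -0.0187]
rim 1541 ((0.4358026385307312, -0.017826706171035767), (0.05886600539088249, 0.16312815248966217), 22.327531814575195)
lid [0.002 0.    0.2  ] [0.212  0.1561 0.2298]
handle n 250 0.12771025752089005 [ 0.4498 -0.1988] 0.04416563090391169 -166.49491555847126
ridge 792 [ 0.4505 -0.1995] 0.10002073195020444 -76.39585682333592
bar 1048 0.13490348222460913 [ 0.519  -0.0101] 0.11975373920237542 179.58589168952977 [ 0.521  -0.0101]
rim 6547 ((0.5170611143112183, 0.005604654550552368), (0.1772448867559433, 0.17482581734657288), 0.817541778087616)
lid [-0.011   0.0111  0.2001] [0.5077 0.1685 0.294 ]
tri grip [ 0.4494 -0.2004  0.1272]
hang_bar [ 0.5194 -0.0185  0.121 ]
lid_hinge [0.5161 0.0496 0.141 ]
rack_saddle [ 0.4516 -0.2015  0.079 ]
side lid 2743 [0.4253 0.0495 0.2001] [0.6052 0.0964 0.2946]
0.2 304 [0.515  0.0924 0.2097] [0.4287 0.0905 0.2003 0.6004 0.0951 0.2192]
0.22 296 [0.5125 0.0924 0.2292] [0.4283 0.0906 0.2205 0.6002 0.0954 0.2393]
0.24 329 [0.5139 0.0935 0.2503] [0.4288 0.0917 0.2408 0.6011 0.0954 0.2595]
0.26 1639 [0.5133 0.0778 0.2758] [0.4286 0.0527 0.2617 0.6016 0.0948 0.2796]
0.28 175 [0.5158 0.064  0.2879] [0.4671 0.0563 0.2801 0.571  0.091  0.2942]
```

Call:
step_arm(
  fingers=[1,1,1,1,1,1,1,1,1],
  travel=[
    [0.25,-0.15,0.42],
    [0.25,-0.15,0.42],
    [0.25,-0.15,0.42],
    [0.25,-0.15,0.42],
    [0,0,0],
    [0.06,-0.14,0],
    [0.06,-0.14,0],
    [0.06,-0.14,0],
    [0.06,-0.14,0],
  ],
  twist=[0,0,0,0,0,0,0,0,0],
)

```text
time_s: 4.47
position: [0.4686, 0.0726, 0.2526]
tool_rot: [[0.922, 0.386, 0.0], [0.386, -0.922, -0.0], [0.0, 0.001, -1.0]]
ft_force: [-0.5, -1.1, -0.7]
grip_width: 0.0
gripper_force: 1.1
```

```bash
cat > m2.py <<'E'
from h import *
np.set_printoptions(precision=4,suppress=True)
im,d=optics.get_image("side");P=cloud("side",d)
m=(P[...,2]>.2)&(P[...,2]<.3)&(P[...,0]>.40)&(P[...,0]<.62)&(P[...,1]>0.04)&(P[...,1]<.2)
X=P[m]
for lo in(.2,.22,.24,.26,.28):
    Y=X[(X[:,2]>lo)&(X[:,2]<lo+.02)]
    if len(Y)>5:print(lo,len(Y),np.percentile(Y,[2,50,98],axis=0)[:,:2].ravel())
Y=X[X[:,2]<.255];Y=Y[abs(Y[:,1]-np.median(Y[:,1]))<.02];r=np.linalg.lstsq(np.c_[Y[:,0],Y[:,2],np.ones(len(Y))],Y[:,1],rcond=None)[0];print("face yaw",np.degrees(np.arctan(r[0])),"lean",r[1],len(Y))
import pickle
o=pickle.load(open("r.pkl","rb"))[1]
P=cloud("wrist",o["d"],o["C"])
m=(P[...,2]>.113)&(P[...,2]<.129)&(abs(P[...,0]-.51)<.06)&(abs(P[...,1]+.0185)<.015)
X=P[m];p=np.polyfit(X[:,0],X[:,1],1);print("bar",m.sum(),np.degrees(np.arctan(p[0])),np.polyval(p,.519),X[:,2].max())
m=(P[...,2]>.132)&(P[...,2]<.15)&(P[...,0]>.40)&(P[...,0]<.62)&(P[...,1]>-.11)&(P[...,1]<.07)
X=P[m]
for x in np.arange(.41,.62,.02):
    Y=X[abs(X[:,0]-x)<.004]; 
    if len(Y):print(round(x,3),len(Y),Y[:,1].min(),Y[:,1].max())
E
python3 m2.py
```

```text
0.2 104 [0.4286 0.1092 0.5133 0.1124 0.5989 0.1167]
0.22 100 [0.429  0.1164 0.5125 0.1198 0.601  0.1224]
0.24 148 [0.4274 0.1206 0.5072 0.1247 0.6005 0.1277]
0.26 1533 [0.4283 0.0872 0.5145 0.109  0.6013 0.127 ]
0.28 115 [0.471  0.086  0.513  0.099  0.5429 0.1022]
face yaw 0.7917094910438195 lean 0.30160101004732487 297
bar 894 0.7896502992362905 -0.01713127561093382 0.12894826794099706
0.43 411 -0.08257182084587762 0.06959022510701322
0.45 248 -0.08251094801732642 0.06991697789432018
0.47 253 -0.08243598764830715 0.06958255562330874
0.49 226 -0.08202107823600431 0.06974300419502814
0.51 236 -0.0816426758233618 0.06998384750991297
0.53 251 -0.08148952770545814 0.06998467246348121
0.55 157 -0.08113705788800195 0.05936261304466224
0.57 71 -0.0810306456174407 -0.0690352127815377
0.59 70 -0.0806428165173703 -0.06882917375534643
0.61 1 -0.08053485866925326 -0.08053485866925326
```

Call:
step_arm(
  fingers=[1,1,-1,-1,-1,-1,-1,-1],
  travel=[
    [-0.12,0.28,0],
    [-0.12,0.28,0],
    [0,0,0],
    [-0.17,0.505,0],
    [-0.17,0.505,0],
    [-0.17,0.505,0],
    [-0.17,0.505,0],
    [0,0,0],
  ],
  twist=[0,0,0.052,0,0,0,0,0],
)

```text
time_s: 5.52
position: [0.4486, -0.2041, 0.2521]
tool_rot: [[0.974, 0.227, 0.0], [0.227, -0.974, 0.0], [0.0, 0.0, -1.0]]
ft_force: [-0.5, 1.0, -1.2]
grip_width: 0.0856
gripper_force: 0.0
```

Run:
```python
from h import *
np.set_printoptions(precision=4,suppress=True)
s=monitor.observe();print(s["position"],s["q"],s["tool_rot"])
C=cal("wrist");im,d=optics.get_image("wrist");P=cloud("wrist",d,C);im=im.astype(int)
b=(im[...,0]>im[...,2]+60)&(P[...,2]>.112)&(P[...,2]<.14)&(np.hypot(P[...,0]-.45,P[...,1]+.2)<.05)
X=P[b];print(b.sum(),X[:,2].mean(),cv2.minAreaRect(X[:,:2].astype(np.float32)))
r=models.landmark_of("wrist","rack_grip")[:1]
for x in r:print(x,atz("wrist",x["point"],.1215,C))
cv2.imwrite("pics/w3.png",im)
```

```text
[ 0.4486 -0.2041  0.2521] [-38.2577  15.1568  80.8078   0.0072  84.029   38.6025] [[ 0.9738  0.2273  0.0002]
 [ 0.2273 -0.9738  0.    ]
 [ 0.0002  0.     -1.    ]]
607 0.12781249810466824 ((0.45079946517944336, -0.20030753314495087), (0.045306891202926636, 0.010954000055789948), 13.21884822845459)
{'point': [250.5, 185.0], 'confidence': 0.64} [ 0.4476 -0.2034  0.1215][ WARN:0@2.094] global loadsave.cpp:1063 imwrite_ Unsupported depth image for selected encoder is fallbacked to CV_8U.
```

View pics/w3.png

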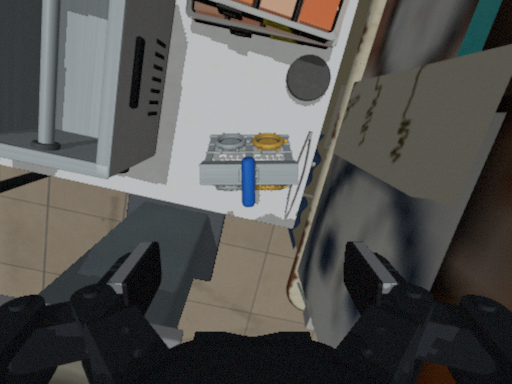

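Handle centred at (248,182), aligned with the tool's x and between the fingers. I'll descend and grip.

Call:
step_arm(
  fingers=[-1,-1,-1,-1,-1,1,1,1,1,1],
  travel=[
    [0.03,-0.04,0.3],
    [0,0,0.4],
    [0,0,0.4],
    [0,0,0.38],
    [0,0,0],
    [0,0,0],
    [0,0,0],
    [0,0,0],
    [0,0,0],
    [0,0,0],
  ],
  twist=[0,0,0,0,0,0,0,0,0,0],
  force=60,
)

```text
time_s: 6.88
position: [0.451, -0.1971, 0.1046]
tool_rot: [[0.973, 0.231, 0.001], [0.231, -0.973, -0.001], [0.001, 0.001, -1.0]]
ft_force: [0.1, -0.3, 1.5]
grip_width: 0.0109
gripper_force: 61.0
```

Call:
step_arm(
  fingers=[1,1,1,1,1,1,1,1,1,1],
  travel=[
    [0,0,-0.3],
    [0,0,-0.5],
    [0,0,-0.5],
    [0,0,-0.35],
    [0,0,0],
    [0,0,0],
    [0,0,0],
    [0,0,0],
    [0,0,0],
    [0,0,0],
  ],
  twist=[0,0,0,-0.054,-0.054,-0.054,-0.054,-0.054,-0.054,-0.054],
)

```text
time_s: 8.12
position: [0.4504, -0.1966, 0.2687]
tool_rot: [[0.144, 0.99, -0.001], [0.99, -0.144, 0.001], [0.001, -0.002, -1.0]]
ft_force: [0.3, 0.3, -4.4]
grip_width: 0.0108
gripper_force: 60.3
```

Call:
step_arm(
  fingers=[1,1],
  travel=[
    [0,0,0],
    [0,0,0],
  ],
  twist=[-0.054,0],
)

```text
time_s: 8.38
position: [0.4505, -0.1966, 0.2688]
tool_rot: [[-0.018, 1.0, -0.001], [1.0, 0.018, 0.001], [0.001, -0.001, -1.0]]
ft_force: [0.1, -0.5, -3.4]
grip_width: 0.0109
gripper_force: 60.3
```

```bash
python3 w.py w4 hang_bar rack_grip
python3 - <<'E'
from h import *
import pickle
o=pickle.load(open("r.pkl","rb"))[-1]
P=cloud("wrist",o["d"],o["C"])
m=(P[...,2]>.113)&(P[...,2]<.129)&(abs(P[...,0]-.51)<.06)&(abs(P[...,1]+.0185)<.015)
X=P[m];p=np.polyfit(X[:,0],X[:,1],1);print("bar",m.sum(),np.degrees(np.arctan(p[0])),np.polyval(p,.516),X[:,2].max())
im=o["im"].astype(int)
b=(im[...,0]>im[...,2]+60)&(P[...,2]>.27)&(P[...,2]<.32)
X=P[b];print(b.sum(),X[:,2].mean(),cv2.minAreaRect(X[:,:2].astype(np.float32)))
m=(P[...,2]>.235)&(P[...,2]<.265)&(np.hypot(P[...,0]-.45,P[...,1]+.2)<.08);X=P[m];print("ridge",m.sum(),cv2.minAreaRect(X[:,:2].astype(np.float32)))
E
```

```text
8.375 [ 0.45  -0.197  0.269] [-0.018  1.    -0.001] [ 0.054 -0.485 -3.423]
cam 307.46116749450465 [ 0.449 -0.129  0.412] [ 0.003 -0.269 -0.963]
rack_grip 0.95 [254.9, 269.3] [ 0.452 -0.197  0.292]Traceback (most recent call last):
  File "<stdin>", line 6, in <module>
    raise TypeError("expected non-empty vector for x")
TypeError: expected non-empty vector for x
```

View pics/w4.png

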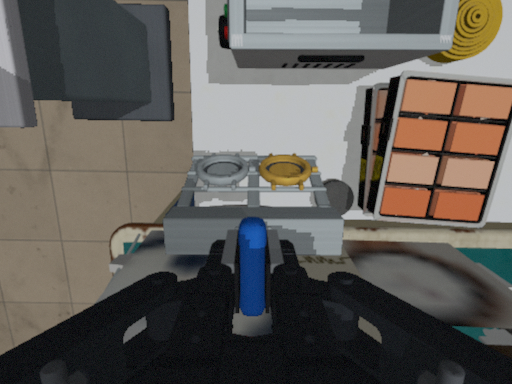

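Rack held squarely, ridge (168–342, 230) along world x, handle at (252,265). Move above the bar.

Call:
step_arm(
  fingers=[1,1,1,1,1,1,1],
  travel=[
    [0.2,0.08,0],
    [0.4,0.15,0],
    [0.4,0.15,0],
    [0.4,0.15,0],
    [0.4,0.15,0],
    [0,0,0],
    [0,0,0],
  ],
  twist=[0,0,0,0,0,0,0],
)

```text
time_s: 9.4
position: [0.5151, -0.0158, 0.2692]
tool_rot: [[-0.019, 1.0, -0.0], [1.0, 0.019, -0.0], [-0.0, -0.0, -1.0]]
ft_force: [0.4, 0.3, -3.6]
grip_width: 0.0109
gripper_force: 60.3
```

```bash
python3 w.py w5 hang_bar rack_grip lid_hinge
cat > m3.py <<'E'
from h import *
import pickle
o=pickle.load(open("r.pkl","rb"))[-1];s=monitor.observe()["position"]
P=cloud("wrist",o["d"],o["C"]);im=o["im"].astype(int)
b=(im[...,0]>im[...,2]+60)&(abs(P[...,2]-s[2]-.024)<.02)&(np.hypot(P[...,0]-s[0],P[...,1]-s[1])<.06)
X=P[b];print(b.sum(),X[:,2].mean(),X[:,:2].min(0),X[:,:2].max(0))
m=(abs(P[...,2]-s[2]+.014)<.01)&(np.hypot(P[...,0]-s[0],P[...,1]-s[1])<.08);X=P[m];print("ridge",m.sum(),cv2.minAreaRect(X[:,:2].astype(np.float32)))
m=(P[...,2]>.105)&(P[...,2]<.13)&(abs(P[...,0]-.515)<.07)&(abs(P[...,1]+.0185)<.012)
X=P[m]
if len(X)>5:p=np.polyfit(X[:,0],X[:,1],1);print("bar",m.sum(),X.min(0),X.max(0),np.degrees(np.arctan(p[0])),np.polyval(p,.516))
E
python3 m3.py
```

```text
9.4 [ 0.515 -0.016  0.269] [-0.019  1.    -0.   ] [ 0.362  0.299 -3.58 ]
cam 307.46116749450465 [0.514 0.052 0.412] [ 0.004 -0.27  -0.963]
hang_bar 0.73 [258.9, 179.5] [ 0.522 -0.015  0.128]
rack_grip 0.7 [255.0, 266.6] [ 0.516 -0.014  0.294]
lid_hinge 0.7 [258.5, 108.3] [ 0.521  0.051 -0.002]
2362 0.2926626005597218 [ 0.50916153 -0.0402412 ] [0.52129023 0.00581403]
ridge 5275 ((0.5150874853134155, -0.01733003742992878), (0.09995434433221817, 0.022731974720954895), 1.0407094955444336)
bar 395 [ 0.44513288 -0.02290594  0.12108451] [ 0.58498642 -0.0100185   0.12879537] 0.9304640240040079 -0.016694990716861344
```

View pics/w5.png

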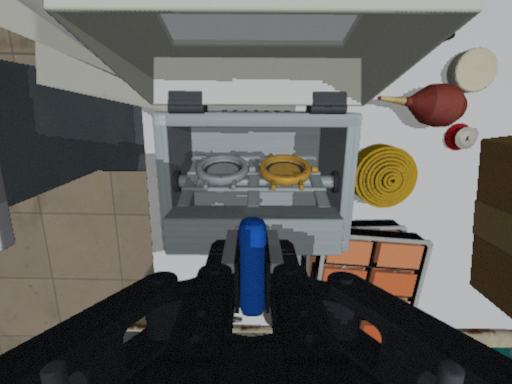

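Ridge (y −0.0173) sits right over the bar (y −0.0167), which shows at row 182 between (178) and (338). Lower.

Call:
step_arm(
  fingers=[1,1,1,1,1,1,1],
  travel=[
    [0,0,0.25],
    [0,0,0.3],
    [0,0,0.25],
    [0,0,0.2],
    [0,0,0.1],
    [0,0,0.08],
    [0,0,0],
  ],
  twist=[0,0,0,0,0,0,0],
)

```text
time_s: 10.48
position: [0.5152, -0.0157, 0.1513]
tool_rot: [[-0.02, 1.0, -0.0], [1.0, 0.02, 0.0], [0.0, -0.0, -1.0]]
ft_force: [-0.2, -0.2, -2.7]
grip_width: 0.0108
gripper_force: 60.3
```

Call:
step_arm(
  fingers=[1,1,1],
  travel=[
    [0,0,0.03],
    [0,0,0.02],
    [0,0,0],
  ],
  twist=[0,0,0],
)

```text
time_s: 10.85
position: [0.5154, -0.0156, 0.1466]
tool_rot: [[-0.02, 1.0, 0.001], [1.0, 0.02, -0.0], [-0.0, 0.001, -1.0]]
ft_force: [0.5, -0.2, -1.8]
grip_width: 0.0108
gripper_force: 60.6
```

Call:
step_arm(
  fingers=[1,1,-0.3,-1,-1,-1],
  travel=[
    [0,0,0.015],
    [0,0,0],
    [0,0,0],
    [0,0,0],
    [0,0,0],
    [0,0,0],
  ],
  twist=[0,0,0,0,0,0],
)

```text
time_s: 11.6
position: [0.5152, -0.0156, 0.1448]
tool_rot: [[-0.02, 1.0, -0.0], [1.0, 0.02, 0.0], [0.0, -0.0, -1.0]]
ft_force: [0.4, 0.5, 0.8]
grip_width: 0.082
gripper_force: 0.0
```

Call:
step_arm(
  fingers=[-1,-1,-1,-1,-1,-1],
  travel=[
    [0,0,-0.15],
    [0,0,-0.35],
    [0,0,-0.45],
    [0,0,-0.45],
    [0,0,-0.2],
    [0,0,0],
  ],
  twist=[0,0,0,0,0,0],
)

```text
time_s: 12.35
position: [0.5155, -0.0156, 0.3058]
tool_rot: [[-0.02, 1.0, 0.003], [1.0, 0.02, -0.001], [-0.001, 0.003, -1.0]]
ft_force: [0.4, 0.3, -0.9]
grip_width: 0.0857
gripper_force: 0.0
```

```bash
python3 w.py w6 hang_bar rack_grip
python3 - <<'E'
from h import *
import pickle
o=pickle.load(open("r.pkl","rb"))[-1]
P=cloud("wrist",o["d"],o["C"]);im=o["im"].astype(int)
b=(im[...,0]>im[...,2]+60)&(abs(P[...,2]-.17)<.02)&(np.hypot(P[...,0]-.515,P[...,1]+.017)<.05)
X=P[b];print(b.sum(),X[:,2].mean(),X[:,:2].min(0),X[:,:2].max(0))
m=(abs(P[...,2]-.132)<.006)&(np.hypot(P[...,0]-.515,P[...,1]+.017)<.06);X=P[m];print("ridge",m.sum(),X[:,2].mean(),cv2.minAreaRect(X[:,:2].astype(np.float32)))
E
```

```text
12.35 [ 0.516 -0.016  0.306] [-0.02   1.     0.003] [ 0.391  0.329 -0.867]
cam 307.46116749450465 [0.514 0.052 0.449] [ 0.007 -0.271 -0.963]
rack_grip 0.96 [253.8, 186.2] [ 0.518 -0.019  0.17 ]
534 0.16989411750733416 [ 0.50993737 -0.03974847] [0.52100471 0.0058493 ]
ridge 1994 0.13081853721285966 ((0.5153608918190002, -0.03864975646138191), (0.11986903101205826, 0.06559183448553085), 1.0450631380081177)
```

View pics/w6.png

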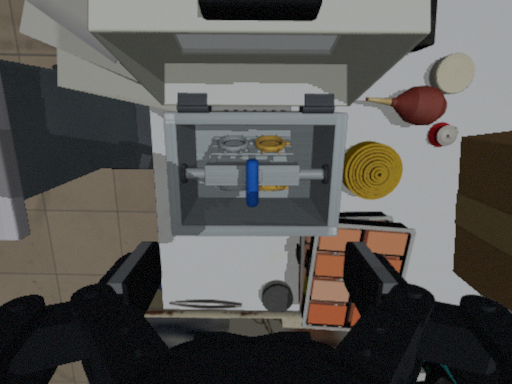

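Rack hangs centred on the bar (ridge at 205–298, row 174; bar free on both ends), handle top 0.170 m as expected. Now over to the outer side of the lid, turning the camera away from the blue column.

Call:
step_arm(
  fingers=[1,1,1,1,1,1,1,1,1,1],
  travel=[
    [0,0,-0.4],
    [0.4,0,0],
    [0.4,0,0],
    [0.4,0,0],
    [0,0,0],
    [0,0,0],
    [0,0,0],
    [0,0,0],
    [0,0,0],
    [0,0,0],
  ],
  twist=[0,0,0,0,0.056,0.056,0.056,0.056,0.056,0.056],
)

```text
time_s: 13.75
position: [0.5127, 0.1044, 0.3434]
tool_rot: [[0.863, 0.505, -0.003], [0.505, -0.863, 0.0], [-0.002, -0.001, -1.0]]
ft_force: [-0.6, 0.0, -0.1]
grip_width: 0.0003
gripper_force: 0.0
```

Call:
step_arm(
  fingers=[1,1,1,1,1,1,1],
  travel=[
    [0,0,0],
    [0,0,0],
    [0,0,0],
    [0,-0.4,0],
    [0,-0.4,0],
    [0,0,0],
    [0,0,0],
  ],
  twist=[0.056,0.056,0.056,0,0,0,0],
)

```text
time_s: 14.62
position: [0.5122, 0.1841, 0.3439]
tool_rot: [[1.0, 0.007, -0.002], [0.007, -1.0, -0.0], [-0.002, 0.0, -1.0]]
ft_force: [0.2, -0.4, -0.7]
grip_width: -0.0001
gripper_force: 0.0
```

```bash
python3 m2.py | head -6
python3 - <<'E'
from h import *
C=cal("wrist");im,d=optics.get_image("wrist");P=cloud("wrist",d,C);P=P[d>0]
m=(P[:,0]>.4)&(P[:,0]<.65)&(P[:,1]>.19)&(P[:,1]<.3)&(P[:,2]>.03)&(P[:,2]<.4)
print(m.sum(), P[m].min(0) if m.any() else "",P[m].max(0) if m.any() else "")
E
```

```text
0.2 62 [0.4284 0.1105 0.4865 0.1129 0.6004 0.1179]
0.22 73 [0.4266 0.1173 0.491  0.1212 0.6006 0.124 ]
0.24 153 [0.4294 0.1198 0.4904 0.1263 0.6025 0.1294]
0.26 887 [0.4271 0.0931 0.4784 0.1123 0.602  0.1285]
0.28 11 [0.4868 0.1005 0.4911 0.1028 0.4966 0.1046]
face yaw 0.7988322997655911 lean 0.31191001896633935 197
23258 [0.4000633  0.19001954 0.05609945] [0.64996696 0.29999968 0.39999693]
```

Call:
step_arm(
  fingers=[1,1,1,1,1,1,1,1,1,1],
  travel=[
    [0,0,0.3],
    [0,0,0.4],
    [0,0,0.34],
    [0,0,0],
    [0,0.25,-0.02],
    [0,0.25,-0.02],
    [0,0.25,-0.02],
    [0,0.2,-0.045],
    [0,0.2,-0.045],
    [0,0,0],
  ],
  twist=[0,0,0,0,0,0,0,0,0,0],
)

```text
time_s: 15.98
position: [0.5137, 0.0683, 0.2576]
tool_rot: [[1.0, 0.005, 0.003], [0.005, -1.0, -0.0], [0.003, 0.0, -1.0]]
ft_force: [1.0, -0.1, -0.7]
grip_width: -0.0002
gripper_force: 0.0
```

```bash
cat > m4.py <<'E'
from h import *
im,d=optics.get_image("side");P=cloud("side",d)
m=(P[...,0]>.43)&(P[...,0]<.6)&(P[...,1]>-.12)&(P[...,1]<.13)&(P[...,2]>.15)&(P[...,2]<.3)
X=P[m&(abs(P[...,0]-.515)>.04)]
for y in np.arange(-.1,.13,.02):
    Y=X[abs(X[:,1]-y)<.01]
    if len(Y)>4:print(round(y,2),len(Y),np.percentile(Y[:,2],[5,50,95]).round(3))
E
python3 m4.py
```

```text
0.0 44 [0.269 0.271 0.273]
0.02 228 [0.272 0.276 0.279]
0.04 406 [0.271 0.281 0.284]
0.06 820 [0.215 0.243 0.269]
0.08 676 [0.162 0.186 0.211]
0.1 13 [0.159 0.163 0.167]
```

Call:
step_arm(
  fingers=[1,1,1,1,1,1,1,1],
  travel=[
    [0,0.18,0.05],
    [0,0.18,0.05],
    [0,0.155,0.08],
    [0,0.155,0.08],
    [0,0.125,0.12],
    [0,0.125,0.12],
    [0,0.09,0.1],
    [0,0,0],
  ],
  twist=[0,0,0,0,0,0,0,0],
)

```text
time_s: 17.02
position: [0.5132, -0.0319, 0.1945]
tool_rot: [[1.0, 0.007, -0.003], [0.007, -1.0, 0.001], [-0.003, -0.001, -1.0]]
ft_force: [0.3, -0.6, -0.0]
grip_width: 0.0001
gripper_force: 0.0
```

```bash
python3 m4.py
```

```text
-0.08 138 [0.196 0.198 0.201]
-0.06 265 [0.195 0.197 0.2  ]
-0.04 277 [0.192 0.195 0.198]
-0.02 282 [0.19  0.192 0.195]
0.0 279 [0.187 0.19  0.193]
0.02 280 [0.186 0.188 0.191]
0.04 414 [0.154 0.186 0.19 ]
0.06 172 [0.151 0.173 0.187]
```

Nearly shut; press down the last centimetre.

Call:
step_arm(
  fingers=[1,1,1,1,1],
  travel=[
    [0,0.08,0.04],
    [0,0,0.04],
    [0,0,0.025],
    [0,0,0.015],
    [0,0,0],
  ],
  twist=[0,0,0,0,0],
)

```text
time_s: 17.7
position: [0.5137, -0.0393, 0.1837]
tool_rot: [[1.0, 0.007, -0.0], [0.007, -1.0, 0.0], [-0.0, -0.0, -1.0]]
ft_force: [-0.8, 0.1, -0.2]
grip_width: 0.0004
gripper_force: 0.0
```

```bash
python3 m4.py
```

```text
-0.08 188 [0.183 0.185 0.187]
-0.06 245 [0.183 0.186 0.188]
-0.04 259 [0.182 0.185 0.188]
-0.02 257 [0.182 0.185 0.187]
0.0 265 [0.182 0.185 0.188]
0.02 267 [0.183 0.185 0.187]
0.04 502 [0.154 0.183 0.187]
0.06 53 [0.151 0.153 0.156]
```

Call:
step_arm(
  fingers=[1,1,1],
  travel=[
    [0,0,0.02],
    [0,0,0.01],
    [0,0,0],
  ],
  twist=[0,0,0],
)

```text
time_s: 18.12
position: [0.5139, -0.0394, 0.1833]
tool_rot: [[1.0, 0.008, 0.002], [0.008, -1.0, -0.001], [0.002, 0.001, -1.0]]
ft_force: [-7.7, 2.2, 22.3]
grip_width: 0.0001
gripper_force: 10.9
```

Firm contact: shut on the rim. Retreat upward toward the robot, then check.

Call:
step_arm(
  fingers=[1,1,1,1,1,1],
  travel=[
    [0,0,-0.2],
    [-0.1,0,-0.3],
    [-0.3,0,-0.3],
    [-0.4,0,-0.2],
    [0,0,0],
    [0,0,0],
  ],
  twist=[0,0,0,0,0,0],
)

```text
time_s: 18.88
position: [0.4341, -0.0402, 0.2805]
tool_rot: [[1.0, 0.007, -0.0], [0.007, -1.0, 0.0], [-0.0, -0.0, -1.0]]
ft_force: [-0.5, 0.4, 0.9]
grip_width: -0.0004
gripper_force: 0.0
```

```bash
python3 m4.py; python3 w.py w7 rack_grip hang_bar
python3 - <<'E'
from h import *
import pickle
o=pickle.load(open("r.pkl","rb"))[-1]
P=cloud("wrist",o["d"],o["C"]);im=o["im"].astype(int)
b=(im[...,0]>im[...,2]+40)&(np.hypot(P[...,0]-.515,P[...,1]+.017)<.06);X=P[b]
print(b.sum(),X.min(0) if len(X) else "",X.max(0) if len(X) else "")
E
```

```text
-0.08 191 [0.183 0.185 0.187]
-0.06 245 [0.183 0.185 0.188]
-0.04 264 [0.182 0.185 0.188]
-0.02 267 [0.182 0.185 0.188]
0.0 264 [0.182 0.185 0.188]
0.02 274 [0.183 0.185 0.188]
0.04 504 [0.153 0.183 0.187]
0.06 50 [0.151 0.153 0.156]
18.925 [ 0.434 -0.04   0.28 ] [ 1.     0.007 -0.001] [-0.458 -0.298  0.245]
cam 307.46116749450465 [ 0.503 -0.04   0.423] [-0.271 -0.002 -0.963]
1 [ 0.50279605 -0.04017135  0.42292845] [ 0.50279605 -0.04017135  0.42292845]
```

View pics/w7.png

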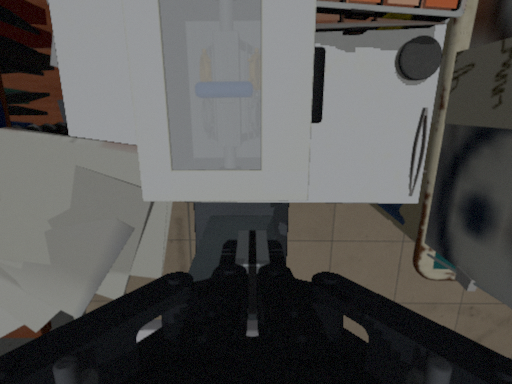

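The lid is shut flat. Through the pane the handle (225,89) lies across the bar, so the rack is still hanging. Robot is clear.

```bash
python3 -c "
from rig import close_job;print(close_job())"
```

```text
the job is handed in; nothing more can be done
None
```

The rack hangs on the middle of the bar and has been let go, the lid is fully closed, the arm is clear of everything, and the job is handed in at about 19 s of the 51 s allowed; `close_job()` gave no verdict.

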